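Clear two finished prints into a lidded collecting box

ROBOT

A 7-joint arm with a two-finger parallel gripper is mounted at the origin on a cart in front of the work surface, level with it; the furniture and walls round the work are solid. World frame = base frame: x ahead of the robot, y to its left, z up, the work surface at z = 0. Lengths are in m, angles in degrees, forces in N, time in s.
With the tool pointing down it reaches from about 0.4 to 0.9 m from the base axis. Payload 5.5 kg.
Tool frame: the origin (TCP) lies midway between the tips of the shut fingers; the grasp point (between the pads) lies r.tcp_to_grasp behind it (r.tcp_to_grasp is the distance from the TCP to the grasp point, in m); z points along the fingers, y is the line along which they close (so a half turn about z gives the same grasp; the last joint's range is limited). The gripper opens to 85 mm and grips with 20 to 120 N. Pads are 22 mm wide; open, the fingers measure 114 mm over their backs; the gripper's body (76 mm by 85 mm) begins 54 mm behind the grasp point. The pads swing forward as they close: fully open they stand 13 mm farther back than shut.
Start: joints at [-53.503, 28.699, -24.465, 88.831, 12.651, 65.22, -12.049], TCP at [0.237, 0.605, 0.206] pointing down, gripper open.
Joint ranges: [-164.97, 164.97], [-17.58, 116.51], [-87.97, 89.64], [11.32, 138.91], [-80.73, 260.73], [10.89, 115.49], [-147.41, 147.41]. Speed limits (degrees/s): [147.25, 147.25, 180, 180, 180, 180, 180].

INTERFACE

Orientations are given as [roll, pitch, yaw] about the fixed x, y, z axes, in that order (R = Rz(yaw) Ry(pitch) Rx(roll)).
In Python, from plant import r gives the robot as it stands.
- The arm moves only by the shell command python3 -m handwheel 'ROWS' [OPENING] [FORCE]. ROWS is JSON, a list of rows, each an object with "dp": the shift along the tool's x, y, z each as a share of 0.1 m, from -1 to 1, a list of three; "twist": the turn, a rotation vector about the tool's x, y, z each as a share of 360 degrees, from -1 to 1, a list of three. A call has 1 to 10 rows; each row is the pose to reach, as a shift and turn from the pose commanded when the call began, along the tool's axes at that moment, turning the shorter way round; what a row does not reach only later rows make up. A row lasts 1/12 s, in which the tool goes at most 41.7 mm and 7.16 degrees, less where a joint would pass 70% of its speed; a pose out of reach is approached as far as the arm can. A call with a number of a shift or a turn outside -1 to 1 is refused whole. A call with a gripper value outside its range is refused whole. OPENING is the finger opening in mm, from 0 to 85.4, set as the call begins (- or left out, the last holds). The fingers move at their own pace and stop on an object; FORCE is the grip in N (left out, the last holds). Time passes only in rows, so rows that repeat a pose let the fingers close. It gives the time, the measured TCP pose, the force, the opening and the grip force at its end, in the units of the state.
- r.sense(): the state, without advancing time (a new reading comes with each control period).
- r.camera(name): name is "scene" or "top" or "wrist"; returns the picture (384x512x3 uint8, red, green, blue); there is no depth.
- r.get_calibration(name): a dict with "intrinsics" (3x3 intrinsics, pixels), "dist_coeffs" ([k1, k2, p1, p2, k3] as OpenCV has them; the pictures are not rectified), "pose" (4x4, takes a point from camera to world coordinates). Camera axes: x right, y down, z forward; pixel columns grow to the right and rows downward; lengths in m; the calibration is good to about 2 mm. A picture is of the moment at which its call begins: read the wrist's pose just before it. get_calibration takes no time and is no camera call; for the wrist camera it gives the pose at the moment of the call.
- r.job_done(): hands the job in; it is judged then, once.
The state is a dict: "time": time; "qpos": joint angles; "qd": joint speeds; "tau": joint torques, N m; "tool_pos": TCP position; "ee_rot": TCP orientation; "wrist_force": force on the tool from outside, world axes, zero at the start; "wrist_torque": the same for the moment, N m; "finger_gap": finger opening in m; "grip_force": force on a finger pad.
Only numpy, scipy, OpenCV 4.12 (cv2) and the standard library are available. Lean on these libraries where they do the work, as an engineer would, in place of code of your own. Each camera call takes 0.05 s, during which the arm holds its last target. There are 200 camera calls.

TASK

Lift the blue lid off the white box by its knob and set it down, knob up, on the round cork mat without dropping it. Then sweep the ivory and the purple printed part along the black plate, over its end into the open box (push them, do not lift them), and put the lid back on the box so that it sits fully home. Leave the other things on the desk where they are.

Things in the scene. Friction and masses are not known exactly. Their poses are not given: they have to be found in the camera images.
- station: fixed white square open box with a black plate on a riser at its +y side. Origin: centre of the box's underside on the desk, z up. Box 140x140 mm outside, walls 8 mm, inside 124x124 mm; rim at z = 70 mm, inner floor at 5 mm. The wall towards the plate has its inner face at y = +62 mm; parts pushed past it to -y fall into the box
- plate_mid (a point): centre of the black plate's surface, at station (0, 151, 70) mm, axes as the station's. The plate is level with the box's rim and runs from the box wall (y = -82 mm here) to its open far end (y = +81 mm), x from -70 to +70 mm. Rails 8 mm high along both sides, inner faces at x = -62 and +62 mm; nothing stands at either end
- lid: loose blue square lid, 0.16 kg, grey knob on top. Origin: centre of the underside of its 136x136x8 mm cover, which lies on the box's rim (station 0, 0, 70 mm; any quarter turn). A 114x114 mm plug reaches 10 mm below it into the box, 5 mm play all round; set on a flat surface the lid rests level on the plug. Knob on +z: neck 20 mm across, z = 8 to 18 mm; round grip 30 mm across, z = 18 to 44 mm
- mat: fixed round cork mat, 180 mm across, 4 mm thick. Origin: centre of its underside on the desk
- ivory_part: ivory printed block, 26x40x12 mm (its x, y, z), lying on the black plate at any yaw. Origin: centre of its underside
- purple_part: purple printed block, 30x44x10 mm (its x, y, z), lying on the black plate at any yaw. Origin: centre of its underside
- sleeve: bystander: pale blue flanged sleeve, 54 mm across, 69 mm tall, standing behind the box. Origin: centre of its underside
- puck: bystander: black domed desk puck, 104 mm across, 38 mm tall, at the back. Origin: centre of its underside
- stick: bystander: red memory stick, 17x56x8 mm, at the back. Origin: centre of its underside
- tape: bystander: roll of tan tape lying flat, 100 mm across, 25 mm tall, at the back right. Origin: centre of its underside
- pen: bystander: green pen, 11x132x14 mm, near the desk's front edge. Origin: centre of its underside
- rook: bystander: white chess rook, 74 mm across, 67 mm tall, on the left. Origin: centre of its underside
- screwdriver: bystander: red screwdriver, 190 mm long, 29 mm thick, near the front edge on the left. Origin: centre of its underside

How it is judged (in metres and radians):
On the way, in this order (a step that is already met when the one before it is completed fails the run):
1. the lid lies level on the cork mat, knob up, let go (its centre within 50 mm of the mat's) (horizontal distance between lid and mat below 0.05 m and height (world z) of lid below 0.019 m and angle between lid's own z axis and vertical below 0.06 rad and contact force between lid and the fingers below 0.1 N and linear speed of lid below 0.02 m/s), for 0.2 s.
2. both printed parts lie in the box (x of ivory_part in the frame of station between -0.062 and 0.062 m and y of ivory_part in the frame of station between -0.062 and 0.062 m and z of each of ivory_part, purple_part in the frame of station below 0.055 m and x of purple_part in the frame of station between -0.062 and 0.062 m and y of purple_part in the frame of station between -0.062 and 0.062 m), for 0.2 s.
At the end, for the whole second after the job is handed in: Both printed parts lie at rest inside the box; the lid is back on it, fully seated: its cover flat on the rim (within 2.5 mm and 0.03 rad), centred within 10 mm, at rest and let go (all of step 2 and horizontal distance between lid and station below 0.01 m and z of lid in the frame of station between 0.067 and 0.0725 m and angle between lid's own z axis and vertical below 0.03 rad and contact force between lid and the fingers below 0.1 N and linear speed of lid below 0.01 m/s and linear speed of each of ivory_part, purple_part below 0.02 m/s); the robot touches nothing.
It fails at once if the lid is dropped (moves faster than 0.5 m/s while the fingers do not touch it) (contact force between lid and the fingers below 0.05 N and linear speed of lid above 0.5 m/s).
It fails at once if a printed part is lifted more than 25 mm above the plate (height (world z) of any of ivory_part, purple_part above 0.095 m).
It fails at once if a bystander (sleeve, puck, memory stick, tape, pen, rook, screwdriver) is moved by more than 30 mm (distance of any of sleeve, puck, stick, tape, pen, rook, screwdriver from where it was at the start of the episode above 0.03 m).
It also fails if it takes over 72 s, if anything falls off the work surface, if the arm or the gripper's body presses on something with over 40 N, if the wrist force passes 120 N, or if a joint passes its speed limit or range.

## Working session

There is one attempt and no reset: what is moved stays moved. The work goes in short steps, Python scripts to look and compute and a shell command to move; the robot and the scene stay as the last step left them, time stands still between calls to the robot, and variables do not carry over. Pictures are saved under pics/ and viewed, at most 10 in all, crops included, and the job is handed in when it is done.

```bash
mkdir -p pics; ls; python3 - <<'E'
from plant import r
import cv2,numpy as np
s=r.sense(); print(s['time'],s['tool_pos'],s['ee_rot'],s['finger_gap'],r.tcp_to_grasp)
a=r.camera('scene');b=r.camera('top')
cv2.imwrite('pics/scene.png',a[:,:,::-1]);cv2.imwrite('pics/top.png',b[:,:,::-1])
for n in('scene','top'):
    c=r.get_calibration(n);print(n,np.round(c['pose'],3).tolist(),np.round(c['intrinsics'],1).tolist(),c['dist_coeffs'])
E
```

```text
pics
0.0 [0.23711085 0.604405   0.20485122] [-1.79887847e+02 -2.41442096e-03  1.58587482e+02] 0.08545310967862116 0.0187
scene [[0.902, -0.333, 0.275, 0.208], [-0.432, -0.696, 0.573, -0.624], [0.001, -0.636, -0.772, 0.952], [0.0, 0.0, 0.0, 1.0]] [[399.9, 0.0, 254.5], [0.0, 399.9, 192.1], [0.0, 0.0, 1.0]] [-0.02964561  0.          0.          0.          0.        ]
top [[0.117, -0.967, 0.226, 0.265], [-0.993, -0.114, 0.024, 0.04], [0.003, -0.228, -0.974, 1.28], [0.0, 0.0, 0.0, 1.0]] [[421.4, 0.0, 257.2], [0.0, 421.4, 192.3], [0.0, 0.0, 1.0]] [-0.01381505  0.          0.          0.          0.        ]
```

View pics/scene.png

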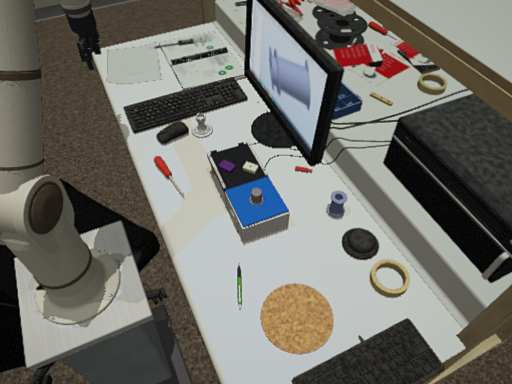

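View pics/top.png

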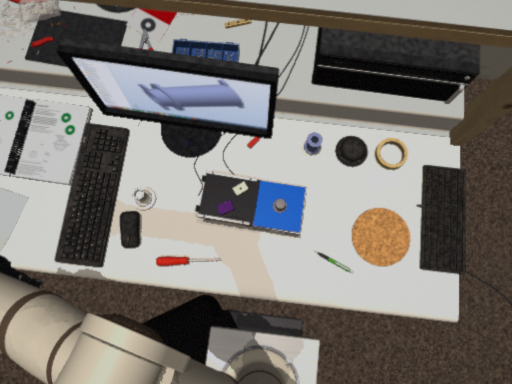

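The scene view shows the blue lid at about (256,203) with the knob at (257,195), the mat at (297,318), ivory at (250,167) and purple at (227,165). In the top view the lid is at (280,205), the mat at (381,236), ivory at (240,188) and purple at (226,207).

```bash
cat > h.py <<'E'
import cv2,numpy as np
from plant import r
def cast(n,px,z,cal=None):
    c=cal or r.get_calibration(n)
    u=cv2.undistortPoints(np.float64(px).reshape(-1,1,2),np.array(c['intrinsics']),np.array(c['dist_coeffs'])).reshape(-1,2)
    T=np.array(c['pose']);d=np.c_[u,np.ones(len(u))]@T[:3,:3].T
    return (T[:3,3]+d*((z-T[2,3])/d[:,2])[:,None])[:,:2]
def blob(m,roi):
    x0,y0,x1,y1=roi;k=np.zeros(m.shape,np.uint8);k[y0:y1,x0:x1]=m[y0:y1,x0:x1]
    c=max(cv2.findContours(k,cv2.RETR_EXTERNAL,cv2.CHAIN_APPROX_NONE)[0],key=cv2.contourArea)
    return c.reshape(-1,2)
def rect(n,c,z,cal=None):
    p=cast(n,c,z,cal)*1000
    (x,y),(w,h),a=cv2.minAreaRect(p.astype(np.float32)); return [round(float(v),1) for v in (x,y,w,h,a)]
def masks(im):
    H=cv2.cvtColor(im,cv2.COLOR_RGB2HSV).astype(int);h,s,v=H[...,0],H[...,1],H[...,2]
    return dict(blue=((h>100)&(h<118)&(s>150)&(v>90)),purple=((h>125)&(h<155)&(s>80)&(v>40)),
      ivory=((v>150)&(s<110)),cork=((h>8)&(h<22)&(s>90)&(v>100)))
E
python3 - <<'E'
from h import *
R={'top':dict(blue=(245,170,312,245),purple=(205,180,255,222),ivory=(227,180,254,198),cork=(345,200,415,275)),
 'scene':dict(blue=(220,170,295,235),purple=(215,150,240,180),ivory=(241,158,262,176),cork=(255,280,340,360))}
Z=dict(blue=.078,purple=.080,ivory=.082,cork=.004)
for n in R:
    im=cv2.imread(f'pics/{n}.png')[:,:,::-1].copy();m=masks(im)
    for k in R[n]:
        c=blob(m[k].astype(np.uint8),R[n][k]);print(n,k,len(c),rect(n,c,Z[k]))
a=cv2.imread('pics/top.png')[165:245,190:320];b=cv2.imread('pics/scene.png')[135:250,195:300]
cv2.imwrite('pics/crop.png',np.vstack([cv2.resize(a,(520,320),interpolation=2),cv2.resize(b[:67],(520,280),interpolation=2)]))
E
```

```text
top blue 174 [512.1, 2.4, 134.5, 132.9, 88.0]
top purple 44 [489.6, 157.6, 31.8, 45.4, 33.9]
top ivory 33 [550.8, 120.6, 25.2, 38.4, 38.7]
top cork 162 [470.2, -317.7, 175.2, 174.2, 3.8]
scene blue 154 [511.0, -0.5, 137.8, 132.6, 88.0]
scene purple 37 [489.1, 155.6, 35.0, 47.2, 30.5]
scene ivory 33 [550.5, 119.2, 27.2, 39.4, 36.0]
scene cork 198 [468.8, -320.6, 175.1, 174.7, 63.8]
```

View pics/crop.png

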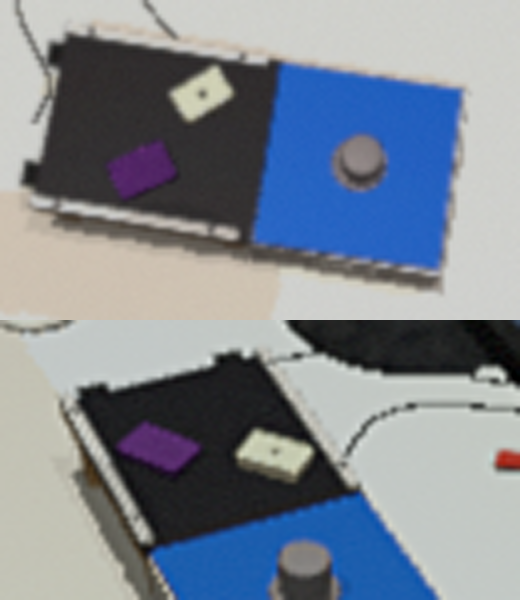

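```bash
M="python3 -m handwheel"
for i in 1 2 3 4 5; do $M '[{"dp":[-0.24,-0.23,0],"twist":[0,0,0]},{"dp":[-0.48,-0.46,0],"twist":[0,0,0]},{"dp":[-0.72,-0.69,0],"twist":[0,0,0]},{"dp":[-0.95,-0.92,0],"twist":[0,0,0]}]'; done
$M '[{"dp":[0,0,0],"twist":[0,0,0.02]},{"dp":[0,0,0],"twist":[0,0,0.04]},{"dp":[0,0,0],"twist":[0,0,0.06]},{"dp":[0,0,0],"twist":[0,0,0.08]},{"dp":[0,0,0],"twist":[0,0,0.1]},{"dp":[0,0,0],"twist":[0,0,0.12]},{"dp":[0,0,0],"twist":[0,0,0.14]},{"dp":[0,0,0],"twist":[0,0,0.16]},{"dp":[0,0,0],"twist":[0,0,0.18]},{"dp":[0,0,0],"twist":[0,0,0.196]}]'
$M '[{"dp":[0,0,0],"twist":[0,0,0]},{"dp":[0,0,0],"twist":[0,0,0]}]'
python3 - <<'E'
from h import *
s=r.sense();print(np.round(s['qpos'],1),s['tool_pos'],s['ee_rot'],s['wrist_force'])
c=r.get_calibration('wrist');a=r.camera('wrist');cv2.imwrite('pics/w1.png',a[:,:,::-1]);print(np.round(c['pose'],3).tolist())
E
```

```text
time: 0.43
tool_pos: [0.2925, 0.483, 0.2052]
ee_rot: [-179.9, -0.0, 158.6]
wrist_force: [0.0, -0.1, 0.2]
finger_gap: 0.0851
grip_force: 0.0
time: 0.77
tool_pos: [0.3474, 0.3625, 0.2056]
ee_rot: [-180.0, -0.0, 158.6]
wrist_force: [1.1, -0.1, 0.5]
finger_gap: 0.0853
grip_force: 0.0
time: 1.1
tool_pos: [0.4021, 0.2423, 0.2057]
ee_rot: [-180.0, -0.0, 158.6]
wrist_force: [0.1, -0.3, 0.4]
finger_gap: 0.0857
grip_force: 0.0
time: 1.43
tool_pos: [0.457, 0.122, 0.2058]
ee_rot: [-180.0, -0.0, 158.6]
wrist_force: [0.7, 0.8, -0.4]
finger_gap: 0.0852
grip_force: 0.0
time: 1.77
tool_pos: [0.5118, 0.0018, 0.2057]
ee_rot: [-180.0, -0.0, 158.6]
wrist_force: [-0.6, 0.6, -0.1]
finger_gap: 0.0858
grip_force: 0.0
time: 2.6
tool_pos: [0.5111, 0.0035, 0.2054]
ee_rot: [-179.9, 0.0, 87.7]
wrist_force: [0.2, 1.4, 0.5]
finger_gap: 0.0856
grip_force: 0.0
time: 2.77
tool_pos: [0.5113, 0.0036, 0.2056]
ee_rot: [-180.0, 0.0, 88.2]
wrist_force: [-0.0, 1.0, 0.4]
finger_gap: 0.0854
grip_force: 0.0
[ -6.9  12.7   4.  109.4  -1.   58.   -4.2] [0.51129317 0.00355429 0.20559654] [-1.79962960e+02  6.79206007e-03  8.82270975e+01] [-0.04671671  1.00377684  0.394115  ]
[[0.999, -0.03, -0.012, 0.513], [-0.032, -0.949, -0.312, 0.083], [-0.002, 0.313, -0.95, 0.374], [0.0, 0.0, 0.0, 1.0]]
```

View pics/w1.png

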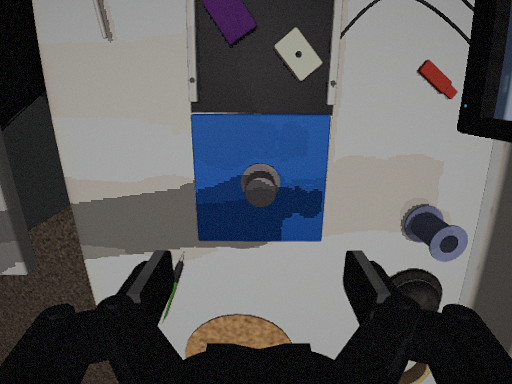

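The wrist view shows the lid's square from (192,113) to (328,241), the knob at (261,185), ivory at (298,54) and purple at (230,15). I'll measure the lid and knob from it.

```bash
python3 - <<'E'
from h import *
c=r.get_calibration('wrist')
im=cv2.imread('pics/w1.png')[:,:,::-1].copy();H=cv2.cvtColor(im,cv2.COLOR_RGB2HSV).astype(int);h,s,v=[H[...,i] for i in range(3)]
b=blob(((h>100)&(h<120)&(s>150)&(v>30)).astype(np.uint8),(180,100,340,250));print('lid',rect('wrist',b,.078,c))
b=blob(((v>150)&(s<110)).astype(np.uint8),(268,20,326,85));print('ivory',rect('wrist',b,.082,c))
b=blob(((h>125)&(h<155)&(s>80)).astype(np.uint8),(195,0,265,50));print('purple(cut)',rect('wrist',b,.080,c))
# knob: dark top disc / low saturation blob
k=blob((s<120).astype(np.uint8),(225,150,300,222));(x,y),rr=cv2.minEnclosingCircle(k);print(k.min(0),k.max(0),x,y,rr)
t=[[261,190]];print(cast('wrist',t,.114,c)*1000)
# rail inner edges & lid/plate line
print(cast('wrist',[[197,80],[331,80],[192,113],[329,113],[199,241],[322,241]],.078,c)*1000)
E
```

```text
lid [511.6, 0.5, 134.2, 134.9, 88.2]
ivory [549.7, 119.7, 24.8, 38.9, 37.8]
purple(cut) [489.7, 155.0, 30.7, 45.9, 31.1]
[241 163] [279 206] 260.0 184.58139038085938 21.78901481628418
[[512.5823096    2.09909407]]
[[455.83771054 100.56089489]
 [581.19280984  96.69353045]
 [448.42634482  70.57430358]
 [580.19963898  66.42040511]
 [442.62548633 -65.77636351]
 [577.94808911 -70.01271701]]
```

```bash
M="python3 -m handwheel"
$M '[{"dp":[-0.03,0,0.3],"twist":[0,0,0]},{"dp":[-0.03,0,0.6],"twist":[0,0,0]},{"dp":[-0.03,0,0.8],"twist":[0,0,0]},{"dp":[-0.03,0,0.95],"twist":[0,0,0]},{"dp":[-0.03,0,0.95],"twist":[0,0,0]}]' 70 | head -5
$M '[{"dp":[0,0,0.12],"twist":[0,0,0]},{"dp":[0,0,0.25],"twist":[0,0,0]},{"dp":[0,0,0.25],"twist":[0,0,0]}]'
$M '[{"dp":[0,0,0],"twist":[0,0,0]},{"dp":[0,0,0],"twist":[0,0,0]},{"dp":[0,0,0],"twist":[0,0,0]},{"dp":[0,0,0],"twist":[0,0,0]},{"dp":[0,0,0],"twist":[0,0,0]},{"dp":[0,0,0],"twist":[0,0,0]},{"dp":[0,0,0],"twist":[0,0,0]},{"dp":[0,0,0],"twist":[0,0,0]}]' 15 50
$M '[{"dp":[0,0,-0.02],"twist":[0,0,0]},{"dp":[0,0,-0.08],"twist":[0,0,0]},{"dp":[0,0,-0.18],"twist":[0,0,0]},{"dp":[0,0,-0.35],"twist":[0,0,0]},{"dp":[0,0,-0.55],"twist":[0,0,0]},{"dp":[0,0,-0.75],"twist":[0,0,0]},{"dp":[0,0,-0.75],"twist":[0,0,0]}]'
python3 - <<'E'
from h import *
a=r.camera('scene');cv2.imwrite('pics/s2.png',cv2.resize(a[130:280,170:370,::-1],(800,600)))
E
```

```text
time: 3.23
tool_pos: [0.5085, 0.0003, 0.1077]
ee_rot: [-179.6, 0.0, 88.2]
wrist_force: [-0.6, 0.2, 0.3]
finger_gap: 0.0699
time: 3.48
tool_pos: [0.5104, 0.0005, 0.0849]
ee_rot: [-179.9, 0.0, 88.1]
wrist_force: [-0.6, -0.2, -0.5]
finger_gap: 0.0698
grip_force: 0.0
time: 4.15
tool_pos: [0.5138, 0.0005, 0.0889]
ee_rot: [179.7, -0.0, 88.0]
wrist_force: [-2.0, -0.7, 15.7]
finger_gap: 0.0151
grip_force: 7.8
time: 4.73
tool_pos: [0.5145, 0.0005, 0.1655]
ee_rot: [179.6, -0.0, 88.0]
wrist_force: [0.9, -0.4, 0.4]
finger_gap: 0.0153
grip_force: 0.0
```

View pics/s2.png

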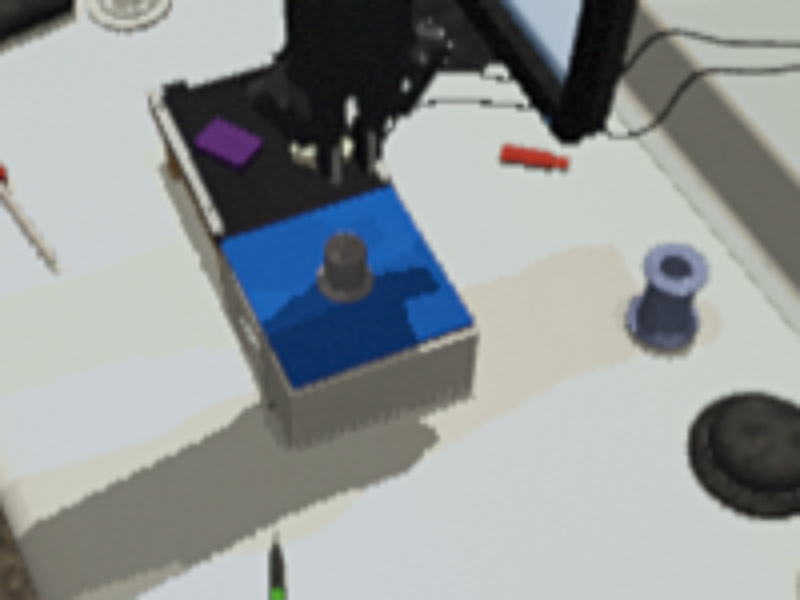

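The picture shows the lid still on the box with its knob at (347,265) in the crop. The gripper is up and empty because the pads slipped over the knob's top: they sit farther back when open. I'll open, settle, re-measure and grasp lower.

```bash
M="python3 -m handwheel"
$M '[{"dp":[0,0,0],"twist":[0,0,0]},{"dp":[0,0,0],"twist":[0,0,0]},{"dp":[0,0,0],"twist":[0,0,0]},{"dp":[0,0,0],"twist":[0,0,0]},{"dp":[0,0,0],"twist":[0,0,0]},{"dp":[0,0,0],"twist":[0,0,0]}]' 70
python3 - <<'E'
from h import *
c=r.get_calibration('wrist');im=r.camera('wrist');H=cv2.cvtColor(im,cv2.COLOR_RGB2HSV).astype(int);h,s,v=[H[...,i] for i in range(3)]
b=blob(((h>100)&(h<120)&(s>150)&(v>30)).astype(np.uint8),(150,60,380,300));print('lid',rect('wrist',b,.078,c))
cv2.imwrite('pics/w2.png',im[:,:,::-1]);print(r.sense()['tool_pos'])
E
```

```text
time: 5.28
tool_pos: [0.5111, 0.0004, 0.1604]
ee_rot: [-179.9, 0.0, 88.0]
wrist_force: [-0.4, -0.7, -0.0]
finger_gap: 0.0702
grip_force: 0.0
lid [511.1, 0.3, 134.9, 134.5, 88.0]
[5.11230889e-01 4.24702734e-04 1.60507396e-01]
```

View pics/w2.png

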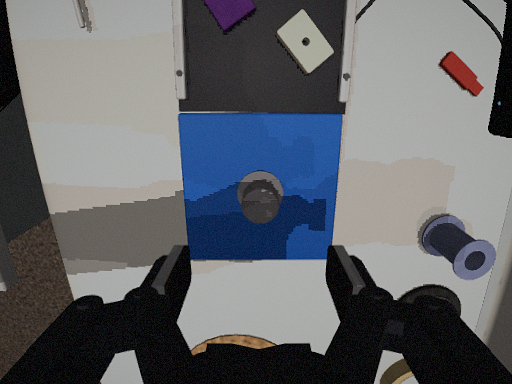

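The wrist view shows the lid unmoved, with the knob at (260,197) centred between the fingers.

```bash
M="python3 -m handwheel"
$M '[{"dp":[0,0,0.25],"twist":[0,0,0]},{"dp":[0,0,0.5],"twist":[0,0,0]},{"dp":[0,0,0.7],"twist":[0,0,0]},{"dp":[0,0,0.81],"twist":[0,0,0]},{"dp":[0,0,0.81],"twist":[0,0,0]},{"dp":[0,0,0.81],"twist":[0,0,0]}]'
$M '[{"dp":[0,0,0],"twist":[0,0,0]},{"dp":[0,0,0],"twist":[0,0,0]},{"dp":[0,0,0],"twist":[0,0,0]},{"dp":[0,0,0],"twist":[0,0,0]},{"dp":[0,0,0],"twist":[0,0,0]},{"dp":[0,0,0],"twist":[0,0,0]},{"dp":[0,0,0],"twist":[0,0,0]},{"dp":[0,0,0],"twist":[0,0,0]}]' 20 40
```

```text
time: 5.83
tool_pos: [0.5113, 0.0004, 0.0797]
ee_rot: [-179.9, 0.0, 88.0]
wrist_force: [0.1, -0.1, 0.6]
finger_gap: 0.0702
grip_force: 0.0
time: 6.5
tool_pos: [0.5125, 0.0005, 0.0813]
ee_rot: [179.9, -0.0, 88.0]
wrist_force: [-0.6, -0.3, 5.0]
finger_gap: 0.0275
grip_force: 39.0
```

```bash
M="python3 -m handwheel"
$M '[{"dp":[0,0,0],"twist":[0,0,0]},{"dp":[0,0,0],"twist":[0,0,0]},{"dp":[0,0,0],"twist":[0,0,0]},{"dp":[0,0,0.02],"twist":[0,0,0]},{"dp":[0,0,0.045],"twist":[0,0,0]},{"dp":[0,0,0.045],"twist":[0,0,0]}]' 50
$M '[{"dp":[0,0,0],"twist":[0,0,0]},{"dp":[0,0,0],"twist":[0,0,0]},{"dp":[0,0,0],"twist":[0,0,0]},{"dp":[0,0,0],"twist":[0,0,0]},{"dp":[0,0,0],"twist":[0,0,0]},{"dp":[0,0,0],"twist":[0,0,0]},{"dp":[0,0,0],"twist":[0,0,0]},{"dp":[0,0,0],"twist":[0,0,0]}]' 20 40
```

```text
time: 7.0
tool_pos: [0.5109, 0.0004, 0.0747]
ee_rot: [-179.9, 0.0, 88.0]
wrist_force: [-1.2, 0.2, -0.5]
finger_gap: 0.0497
grip_force: 0.0
time: 7.67
tool_pos: [0.5115, 0.0004, 0.0755]
ee_rot: [180.0, -0.0, 88.0]
wrist_force: [-0.4, 0.5, 2.0]
finger_gap: 0.028
grip_force: 39.6
```

```bash
M="python3 -m handwheel"
$M '[{"dp":[0,0,0],"twist":[0,0,0]},{"dp":[0,0,0],"twist":[0,0,0]},{"dp":[0,0,-0.02],"twist":[0,0,0]},{"dp":[0,0,-0.06],"twist":[0,0,0]},{"dp":[0,0,-0.12],"twist":[0,0,0]},{"dp":[0,0,-0.2],"twist":[0,0,0]},{"dp":[0,0,-0.3],"twist":[0,0,0]},{"dp":[0,0,-0.4],"twist":[0,0,0]},{"dp":[0,0,-0.5],"twist":[0,0,0]},{"dp":[0,0,-0.5],"twist":[0,0,0]}]' 20 60
python3 - <<'E'
from h import *
c=r.get_calibration('wrist');print(r.sense()['tool_pos']);im=r.camera('wrist');H=cv2.cvtColor(im,cv2.COLOR_RGB2HSV).astype(int);h,s,v=[H[...,i] for i in range(3)]
b=blob(((h>100)&(h<120)&(s>150)&(v>30)).astype(np.uint8),(100,60,420,383));print('lid',rect('wrist',b,.128,c))
cv2.imwrite('pics/w3.png',im[:,:,::-1])
E
```

```text
time: 8.5
tool_pos: [0.5134, 0.0005, 0.1282]
ee_rot: [179.7, -0.0, 88.0]
wrist_force: [1.2, -0.2, -0.6]
finger_gap: 0.0276
grip_force: 59.2
[0.51341425 0.00051954 0.12818893]
lid [512.6, 11.8, 112.2, 136.2, 87.8]
```

View pics/w3.png

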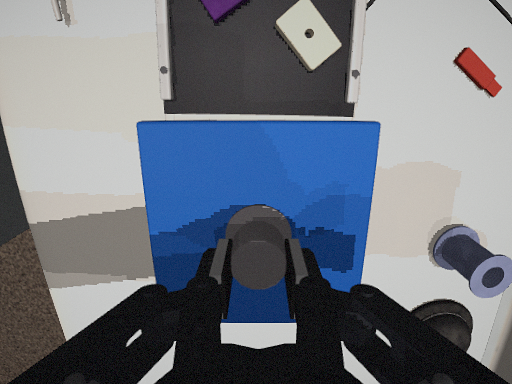

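The lid is held level by the knob at (258,247) and is clear of the box. Next I carry it to the mat.

```bash
M="python3 -m handwheel"
for i in 1 2 3 4; do $M '[{"dp":[-0.15,-0.015,0],"twist":[0,0,0]},{"dp":[-0.35,-0.034,0],"twist":[0,0,0]},{"dp":[-0.55,-0.053,0],"twist":[0,0,0]},{"dp":[-0.7,-0.068,0],"twist":[0,0,0]},{"dp":[-0.8,-0.078,0],"twist":[0,0,0]}]' | grep -E 'tool|gap'; done
$M '[{"dp":[0,0,0.1],"twist":[0,0,0]},{"dp":[0,0,0.2],"twist":[0,0,0]},{"dp":[0,0,0.35],"twist":[0,0,0]},{"dp":[0,0,0.5],"twist":[0,0,0]},{"dp":[0,0,0.65],"twist":[0,0,0]},{"dp":[0,0,0.75],"twist":[0,0,0]},{"dp":[0,0,0.85],"twist":[0,0,0]},{"dp":[0,0,0.9],"twist":[0,0,0]},{"dp":[0,0,0.9],"twist":[0,0,0]},{"dp":[0,0,0.9],"twist":[0,0,0]}]'
```

```text
tool_pos: [0.5002, -0.0812, 0.1251]
finger_gap: 0.0274
tool_pos: [0.4898, -0.1605, 0.1251]
finger_gap: 0.0274
tool_pos: [0.4795, -0.2399, 0.1252]
finger_gap: 0.0275
tool_pos: [0.469, -0.3195, 0.1252]
finger_gap: 0.0273
time: 11.05
tool_pos: [0.4694, -0.318, 0.0353]
ee_rot: [-180.0, -0.0, 88.0]
wrist_force: [-1.1, -1.0, -2.2]
finger_gap: 0.0272
grip_force: 59.2
```

```bash
M="python3 -m handwheel"
$M '[{"dp":[0,0,0.04],"twist":[0,0,0]},{"dp":[0,0,0.08],"twist":[0,0,0]},{"dp":[0,0,0.11],"twist":[0,0,0]},{"dp":[0,0,0.13],"twist":[0,0,0]},{"dp":[0,0,0.15],"twist":[0,0,0]},{"dp":[0,0,0.16],"twist":[0,0,0]},{"dp":[0,0,0.16],"twist":[0,0,0]},{"dp":[0,0,0.16],"twist":[0,0,0]}]'
```

```text
time: 11.72
tool_pos: [0.4691, -0.3182, 0.0196]
ee_rot: [-180.0, -0.0, 88.0]
wrist_force: [-0.5, 1.4, 3.2]
finger_gap: 0.0272
grip_force: 59.5
```

```bash
M="python3 -m handwheel"
$M '[{"dp":[0,0,0],"twist":[0,0,0]},{"dp":[0,0,0],"twist":[0,0,0]},{"dp":[0,0,0],"twist":[0,0,0]},{"dp":[0,0,0],"twist":[0,0,0]},{"dp":[0,0,0],"twist":[0,0,0]},{"dp":[0,0,0],"twist":[0,0,0]}]' 55
$M '[{"dp":[0,0,-0.1],"twist":[0,0,0]},{"dp":[0,0,-0.3],"twist":[0,0,0]},{"dp":[0,0,-0.6],"twist":[0,0,0]},{"dp":[0,0,-0.9],"twist":[0,0,0]},{"dp":[0,0,-0.95],"twist":[0,0,0]},{"dp":[0,0,-0.95],"twist":[0,0,0]},{"dp":[0,0,-0.95],"twist":[0,0,0]}]'
python3 - <<'E'
from h import *
for z in [0]:
    c=r.get_calibration('wrist');im=r.camera('wrist');H=cv2.cvtColor(im,cv2.COLOR_RGB2HSV).astype(int);h,s,v=[H[...,i] for i in range(3)]
    b=blob(((h>100)&(h<120)&(s>150)&(v>30)).astype(np.uint8),(60,40,460,383));print('lid',rect('wrist',b,.022,c))
    cv2.imwrite('pics/w4.png',im[:,:,::-1])
t=r.camera('top');cv2.imwrite('pics/top2.png',t[:,:,::-1]);m=masks(t)
for k,roi,z in [('blue',(320,190,440,290),.022),('purple',(205,180,255,222),.08),('ivory',(227,180,254,198),.082)]:
    try: print(k,rect('top',blob(m[k].astype(np.uint8),roi),z))
    except ValueError: print(k,'none')
E
```

```text
time: 12.22
tool_pos: [0.4693, -0.3183, 0.0194]
ee_rot: [180.0, 0.0, 88.0]
wrist_force: [0.7, 0.2, -0.5]
finger_gap: 0.055
grip_force: 0.0
time: 12.8
tool_pos: [0.4694, -0.3183, 0.115]
ee_rot: [179.9, 0.0, 88.0]
wrist_force: [0.9, 0.2, -0.5]
finger_gap: 0.0554
grip_force: 0.0
lid [467.8, -318.1, 134.3, 134.6, 87.8]
blue [468.7, -315.1, 130.2, 132.4, 88.1]
purple [489.6, 157.6, 31.8, 45.4, 33.9]
ivory [550.6, 120.8, 25.2, 39.0, 38.7]
```

View pics/w4.png

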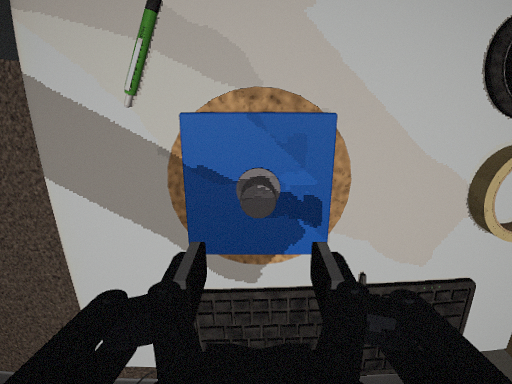

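The lid lies level on the mat, centred within 2 mm, with the knob at (258,193). Next I close the fingers and go behind the ivory part.

```bash
M="python3 -m handwheel"
for i in 1 2 3 4 5; do $M '[{"dp":[0.25,0.032,0],"twist":[0,0,0]},{"dp":[0.5,0.065,0],"twist":[0,0,0]},{"dp":[0.75,0.1,0],"twist":[0,0,0]},{"dp":[1,0.13,0],"twist":[0,0,0]}]' 0 20| grep -E 'tool|gap'; done
$M '[{"dp":[0,0,0.1],"twist":[0,0,0]},{"dp":[0,0,0.25],"twist":[0,0,0]},{"dp":[0,0,0.37],"twist":[0,0,0]},{"dp":[0,0,0.41],"twist":[0,0,0]},{"dp":[0,0,0.41],"twist":[0,0,0]},{"dp":[0,0,0.41],"twist":[0,0,0]}]'
python3 - <<'E'
from h import *
c=r.get_calibration('wrist');im=r.camera('wrist');a=r.camera('scene')
cv2.imwrite('pics/c5.png',np.hstack([im[:,:,::-1][:,100:],cv2.resize(a[120:220,180:280,::-1],(384,384))]))
E
```

```text
tool_pos: [0.4845, -0.2173, 0.1128]
finger_gap: 0.0069
tool_pos: [0.501, -0.1178, 0.1129]
finger_gap: -0.0003
tool_pos: [0.5174, -0.0186, 0.1129]
finger_gap: 0.0002
tool_pos: [0.5339, 0.0808, 0.1128]
finger_gap: 0.0001
tool_pos: [0.5503, 0.18, 0.1126]
finger_gap: 0.0001
time: 15.07
tool_pos: [0.5511, 0.1783, 0.0728]
ee_rot: [-179.9, 0.0, 88.0]
wrist_force: [0.5, 0.1, 0.7]
finger_gap: -0.0001
grip_force: 0.0
```

View pics/c5.png

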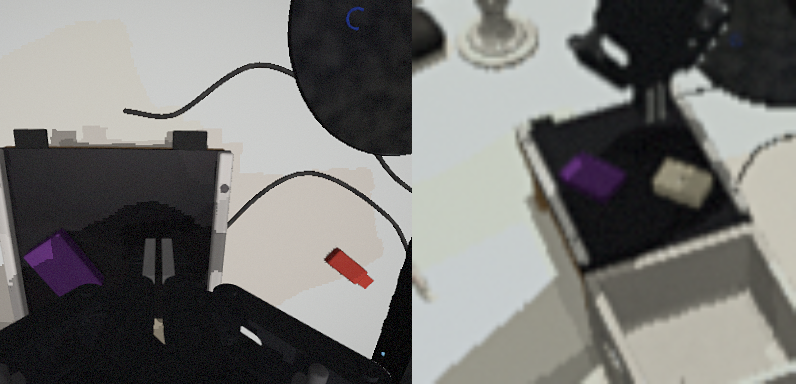

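Both parts are undisturbed and the shut fingertips stand behind the ivory part, right panel near (655,105). The box is open and I can push now.

```bash
M="python3 -m handwheel"
$M '[{"dp":[-0.1,0,0],"twist":[0,0,0]},{"dp":[-0.2,0,0],"twist":[0,0,0]},{"dp":[-0.3,0,0],"twist":[0,0,0]},{"dp":[-0.4,0,0],"twist":[0,0,0]},{"dp":[-0.5,0,0],"twist":[0,0,0]},{"dp":[-0.58,0,0],"twist":[0,0,0]},{"dp":[-0.65,0,0],"twist":[0,0,0]},{"dp":[-0.7,0,0],"twist":[0,0,0]},{"dp":[-0.7,0,0],"twist":[0,0,0]}]'
python3 - <<'E'
from h import *
for n,roi in [('scene',(205,140,290,230)),('top',(200,170,310,240))]:
    t=r.camera(n);m=masks(t)
    H=cv2.cvtColor(t,cv2.COLOR_RGB2HSV).astype(int)
    iv=((H[...,0]>20)&(H[...,0]<40)&(H[...,1]>25)&(H[...,2]>90)).astype(np.uint8)
    for k,mm,z in [('purple',m['purple'].astype(np.uint8),.08),('ivory',iv,.082)]:
        try: print(n,k,rect(n,blob(mm,roi),z))
        except ValueError: print(n,k,'none')
E
```

```text
time: 15.92
tool_pos: [0.5491, 0.1076, 0.0734]
ee_rot: [-180.0, 0.0, 87.9]
wrist_force: [-0.7, 0.4, -0.2]
finger_gap: 0.0003
grip_force: 0.0
scene purple [489.1, 155.6, 35.0, 47.2, 30.5]
scene ivory [546.4, 115.3, 30.7, 43.4, 39.4]
top purple none
top ivory [417.3, 173.1, 46.0, 5.7, 7.9]
```

```bash
python3 - <<'E'
from h import *
c=r.get_calibration('wrist');im=r.camera('wrist');a=r.camera('scene')
cv2.imwrite('pics/c6.png',np.hstack([im[:,:,::-1][:,100:],cv2.resize(a[120:220,180:280,::-1],(384,384))]))
E
```

```text
(no output)
```

View pics/c6.png

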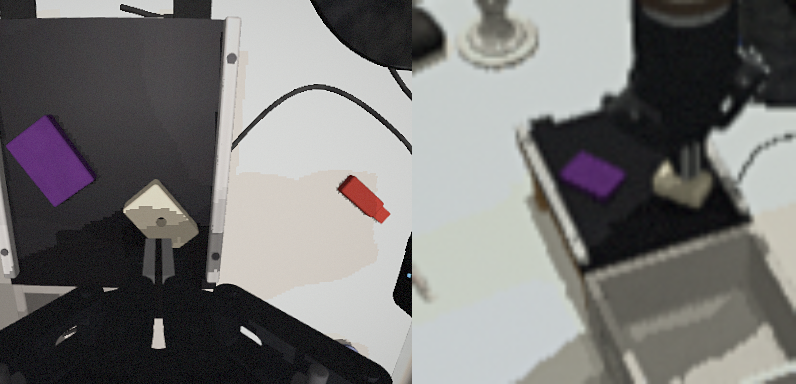

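```bash
python3 - <<'E'
from h import *
s=r.sense();print(s['tool_pos'],s['wrist_force'])
def proj(n,p):
    c=r.get_calibration(n);T=np.linalg.inv(np.array(c['pose']));rv=cv2.Rodrigues(T[:3,:3])[0]
    return cv2.projectPoints(np.float64([p]),rv,T[:3,3],np.array(c['intrinsics']),np.array(c['dist_coeffs']))[0].ravel()
w=proj('wrist',s['tool_pos']);q=proj('scene',s['tool_pos']);print('wrist crop',w-[100,0],'scene crop',(q-[180,120])*3.84+[412,0])
im=r.camera('wrist');H=cv2.cvtColor(im,cv2.COLOR_RGB2HSV).astype(int)
b=blob(((H[...,2]>90)&(H[...,0]<45)).astype(np.uint8),(215,170,300,250));print(b.min(0),b.max(0));
c=r.get_calibration('wrist');print(rect('wrist',b,.082,c),rect('wrist',b,.09,c))
print(cast('wrist',np.float64([[155,180],[123,210],[198,230],[182,247]])+[100,0],.082,c)*1000)
E
```

```text
[0.54901377 0.1100445  0.07338184] [ 0.47581883  0.42072175 -0.11269655]
wrist crop [159.99750176 232.17203198] scene crop [684.88674051 192.82571967]
[223 180] [297 247]
[549.9, 121.8, 27.7, 41.8, 38.2] [549.9, 125.2, 26.3, 39.7, 38.2]
[[547.35568469 145.86090185]
 [528.44038405 128.77365242]
 [571.31212774 114.78690116]
 [561.8734549  103.99416623]]
```

The fingertips are visibly over the ivory part and it hasn't moved, so the true tips sit about 9 mm higher than the TCP reading. I'll retreat and probe for the plate's height.

```bash
M="python3 -m handwheel"
$M '[{"dp":[0,0,-0.15],"twist":[0,0,0]},{"dp":[0,0,-0.2],"twist":[0,0,0]},{"dp":[0.3,0,-0.2],"twist":[0,0,0]},{"dp":[0.55,0,-0.2],"twist":[0,0,0]},{"dp":[0.72,0,-0.2],"twist":[0,0,0]},{"dp":[0.72,0,-0.1],"twist":[0,0,0]},{"dp":[0.72,0,0],"twist":[0,0,0]},{"dp":[0.72,0,0],"twist":[0,0,0]},{"dp":[0.72,0,0],"twist":[0,0,0]}]'
for i in 1 2 3 4; do $M '[{"dp":[0,0,0.02],"twist":[0,0,0]},{"dp":[0,0,0.02],"twist":[0,0,0]},{"dp":[0,0,0.02],"twist":[0,0,0]}]'|grep -E 'tool|wrist'; done
```

```text
time: 16.92
tool_pos: [0.5506, 0.1791, 0.0721]
ee_rot: [-179.9, 0.1, 87.9]
wrist_force: [-0.7, -0.2, 0.2]
finger_gap: 0.0
grip_force: 0.0
tool_pos: [0.5518, 0.1804, 0.0716]
wrist_force: [-0.2, -0.2, 0.2]
tool_pos: [0.5515, 0.181, 0.0694]
wrist_force: [0.1, 0.1, -0.6]
tool_pos: [0.5514, 0.1812, 0.0673]
wrist_force: [-0.0, -0.6, -1.2]
tool_pos: [0.5513, 0.1812, 0.0652]
wrist_force: [-1.0, -0.5, 0.1]
```

```bash
M="python3 -m handwheel"
for i in 1 2 3; do $M '[{"dp":[0,0,0.015],"twist":[0,0,0]},{"dp":[0,0,0.015],"twist":[0,0,0]},{"dp":[0,0,0.015],"twist":[0,0,0]}]'|grep -E 'tool|wrist'; done
```

```text
tool_pos: [0.5514, 0.1812, 0.0638]
wrist_force: [0.1, -0.6, 0.9]
tool_pos: [0.5514, 0.1812, 0.0623]
wrist_force: [0.7, 0.3, 0.7]
tool_pos: [0.5514, 0.1811, 0.0608]
wrist_force: [0.3, -0.1, -0.7]
```

```bash
M="python3 -m handwheel"
for i in 1 2; do $M '[{"dp":[0,0,0.015],"twist":[0,0,0]},{"dp":[0,0,0.015],"twist":[0,0,0]},{"dp":[0,0,0.015],"twist":[0,0,0]}]'|grep -E 'tool|wrist'; done
```

```text
tool_pos: [0.5514, 0.1811, 0.0593]
wrist_force: [-0.4, -0.5, 0.4]
tool_pos: [0.5514, 0.1811, 0.0578]
wrist_force: [0.1, -0.1, -1.0]
```

```bash
M="python3 -m handwheel"
$M '[{"dp":[-0.1,0,0],"twist":[0,0,0]},{"dp":[-0.2,0,0],"twist":[0,0,0]},{"dp":[-0.3,0,0],"twist":[0,0,0]},{"dp":[-0.4,0,0],"twist":[0,0,0]},{"dp":[-0.48,0,0],"twist":[0,0,0]},{"dp":[-0.54,0,0],"twist":[0,0,0]},{"dp":[-0.6,0,0],"twist":[0,0,0]},{"dp":[-0.6,0,0],"twist":[0,0,0]}]'
cat > iv.py <<'E'
from h import *
print(r.sense()['tool_pos'])
im=r.camera('scene');H=cv2.cvtColor(im,cv2.COLOR_RGB2HSV).astype(int);m=masks(im)
iv=((H[...,0]>20)&(H[...,0]<40)&(H[...,1]>25)&(H[...,2]>90)).astype(np.uint8)
for k,mm,z in [('purple',m['purple'].astype(np.uint8),.08),('ivory',iv,.082)]:
    try: print(k,rect('scene',blob(mm,(205,140,290,225)),z))
    except ValueError: print(k,'none')
E
python3 iv.py
```

```text
time: 19.83
tool_pos: [0.5495, 0.1192, 0.0579]
ee_rot: [-180.0, 0.0, 87.9]
wrist_force: [1.1, 0.4, -1.0]
finger_gap: 0.0001
grip_force: 0.0
[0.54950445 0.11922109 0.05790643]
purple [489.2, 155.5, 35.0, 47.2, 30.7]
ivory [547.4, 115.2, 31.9, 41.4, 40.5]
```

```bash
cat > tri.py <<'E'
from h import *
def ray(c,px):
    T=np.array(c['pose']);u=cv2.undistortPoints(np.float64([[px]]),np.array(c['intrinsics']),np.array(c['dist_coeffs'])).ravel()
    return T[:3,3].copy(),T[:3,:3]@np.r_[u,1]
def tri(a,b):
    A=[];B=[]
    M=np.zeros((3,3));v=np.zeros(3)
    for o,d in(a,b):
        d=d/np.linalg.norm(d);P=np.eye(3)-np.outer(d,d);M+=P;v+=P@o
    return np.linalg.solve(M,v)
E
python3 - <<'E'
from tri import *
s=r.sense();c=r.get_calibration('wrist');old=np.array([.54901,.11004,.07338])
a=ray(c,(258,238));a=(a[0]+old-s['tool_pos'],a[1]);b=ray(r.get_calibration('scene'),(252.4,165.6))
print('tip',tri(a,b),'tcp',old)
im=r.camera('wrist');H=cv2.cvtColor(im,cv2.COLOR_RGB2HSV).astype(int)
for thr in (90,120):
    b=blob(((H[...,2]>thr)&(H[...,0]<45)&(H[...,1]>15)).astype(np.uint8),(180,130,310,300));print(b.min(0),b.max(0),rect('wrist',b,.082,c))
# coarse text view of the patch: v values
g=H[...,2][150:290:6,200:320:6]
for i,row in enumerate(g):print(150+6*i,' '.join('%3d'%x for x in row))
E
```

```text
tip [0.55107478 0.11266289 0.08903672] tcp [0.54901 0.11004 0.07338]
[221 206] [300 271] [550.3, 122.5, 27.7, 42.6, 38.6]
[221 213] [299 270] [550.0, 120.7, 25.1, 39.5, 38.5]
150  58  58  58  60  61  62  60  61  65  61  67  55  64  68  65  66  61  57  57  60
156  62  61  58  60  53  64  60  59  60  58  61  62  59  61  64  61  63  53  61  60
162  49  57  51  58  55  55  55  57  58  55  54  59  57  57  55  58  56  55  50  54
168  57  55  59  53  62  56  58  55  55  56  53  58  55  51  55  54  60  53  52  56
174  54  50  55  51  56  56  51  55  55  55  57  54  53  50  60  56  58  55  58  51
180  51  52  52  53  51  52  52  56  52  49  49  55  52  54  52  49  57  47  57  50
186  45  47  51  53  50  50  47  52  48  53  50  54  54  48  49  48  53  59  49  56
192  46  48  48  50  49  47  56  49  51  42  47  46  50  47  53  50  47  49  50  54
198  45  50  46  45  55  50  42  49  52  53  53  44  50  49  47  39  45  48  48  48
204  46  48  49  49  48  44  50  49  46  48  44  48  46  45  45  50  48  46  46  38
210  46  46  48  44  44  30  25  31  86 118 100  46  53  40  42  53  44  45  36  40
2
[... 390 characters left out ...]
 119 100  22  25  21  23  76
246  25  23  22   7  22 121 125 122  82  77  26  81 112 126 120  98  21  17  20  81
252  26  20  18  12  30  19  13  26  82  67  11  77  63  27  16 122  97  21  23  80
258  32  32  23  21  23  19  30  25  82  73  10  76  76  22  29 117 120  22  25  93
264  22  20  25  21  24  26  22  31  78  68  27  73  82  22  24 138 141  27  24 108
270  24  19  22  23  16  24  21  42  79  70  20  79  80  29  24 135  26  22  19 109
276  29  26  24  27  23  29  26  23  91  80  26  95  40  19  23  18  25  27  17 119
282  30  26  33  26  20  32  18  27  18  82  27  26  23  23  31  19  18  21  12 123
288  31  23  27  22  25  21  33  32  21  23  26  25   6  25  22  20  29  19  18  17
```

```bash
M="python3 -m handwheel"
$M '[{"dp":[0,0,-0.1],"twist":[0,0,0]},{"dp":[0,0,-0.15],"twist":[0,0,0]},{"dp":[0.3,0,-0.15],"twist":[0,0,0]},{"dp":[0.6,0,-0.15],"twist":[0,0,0]},{"dp":[0.65,0,0],"twist":[0,0,0]},{"dp":[0.65,0,0.02],"twist":[0,0,0]},{"dp":[0.65,0,0.02],"twist":[0,0,0]}]'|grep -E 'tool|wrist'
for i in 1 2 3 4 5; do $M '[{"dp":[0,0,0.02],"twist":[0,0,0]},{"dp":[0,0,0.02],"twist":[0,0,0]}]'|grep -E 'tool|wrist'; done
```

```text
tool_pos: [0.5508, 0.1865, 0.0555]
wrist_force: [0.4, -0.5, 0.5]
tool_pos: [0.5521, 0.1846, 0.0542]
wrist_force: [0.5, 0.4, 0.4]
tool_pos: [0.5519, 0.1852, 0.052]
wrist_force: [-0.2, 0.3, 0.4]
tool_pos: [0.5517, 0.1858, 0.0498]
wrist_force: [-0.1, -0.2, -0.6]
tool_pos: [0.5514, 0.186, 0.0475]
wrist_force: [-0.4, -0.5, -0.0]
tool_pos: [0.5514, 0.1861, 0.0455]
wrist_force: [-0.2, -1.1, -0.1]
```

```bash
M="python3 -m handwheel"
for i in 1 2 3; do $M '[{"dp":[0,0,0.02],"twist":[0,0,0]},{"dp":[0,0,0.02],"twist":[0,0,0]}]'|grep -E 'tool|wrist'; done
python3 - <<'E'
from h import *
s=r.sense();print(s['tool_pos'],s['wrist_force'],s['finger_gap'])
E
```

```text
tool_pos: [0.5518, 0.1863, 0.0447]
wrist_force: [-2.2, -0.9, 8.5]
tool_pos: [0.5519, 0.1863, 0.0447]
wrist_force: [-8.4, -2.4, 22.9]
tool_pos: [0.5519, 0.1863, 0.0446]
wrist_force: [-12.2, -5.0, 38.1]
[0.55194192 0.1862871  0.04455829] [-12.20305425  -4.98520247  38.10304992] -0.00039809680794894306
```

```bash
M="python3 -m handwheel"
$M '[{"dp":[0,0,-0.06],"twist":[0,0,0]},{"dp":[0,0,-0.06],"twist":[0,0,0]},{"dp":[0,0,-0.06],"twist":[0,0,0]}]'|grep -E 'tool|wrist'
$M '[{"dp":[-0.1,0,0],"twist":[0,0,0]},{"dp":[-0.2,0,0],"twist":[0,0,0]},{"dp":[-0.3,0,0],"twist":[0,0,0]},{"dp":[-0.4,0,0],"twist":[0,0,0]},{"dp":[-0.48,0,0],"twist":[0,0,0]},{"dp":[-0.54,0,0],"twist":[0,0,0]},{"dp":[-0.6,0,0],"twist":[0,0,0]},{"dp":[-0.6,0,0],"twist":[0,0,0]}]'
python3 iv.py; python3 - <<'E'
from h import *
c=r.get_calibration('wrist');im=r.camera('wrist');H=cv2.cvtColor(im,cv2.COLOR_RGB2HSV).astype(int)
b=blob(((H[...,2]>90)&(H[...,0]<45)&(H[...,1]>15)).astype(np.uint8),(180,130,310,330));print(b.min(0),b.max(0),rect('wrist',b,.082,c))
E
```

```text
tool_pos: [0.5521, 0.1864, 0.0462]
wrist_force: [0.2, -0.2, 0.2]
time: 22.77
tool_pos: [0.5497, 0.1242, 0.0459]
ee_rot: [-180.0, 0.0, 87.9]
wrist_force: [0.2, -0.4, 0.6]
finger_gap: 0.0
grip_force: 0.0
[0.54969152 0.12420458 0.04586512]
purple [489.1, 155.6, 35.0, 47.2, 30.5]
ivory [550.1, 85.6, 36.5, 40.0, 44.6]
[253 318] [263 329] [547.1, 87.0, 7.7, 5.5, 87.9]
```

```bash
M="python3 -m handwheel"
$M '[{"dp":[-0.1,0,0],"twist":[0,0,0]},{"dp":[-0.2,0,0],"twist":[0,0,0]},{"dp":[-0.3,0,0],"twist":[0,0,0]},{"dp":[-0.4,0,0],"twist":[0,0,0]},{"dp":[-0.5,0,0],"twist":[0,0,0]},{"dp":[-0.6,0,0],"twist":[0,0,0]},{"dp":[-0.7,0,0],"twist":[0,0,0]},{"dp":[-0.8,0,0],"twist":[0,0,0]},{"dp":[-0.9,0,0],"twist":[0,0,0]},{"dp":[-0.9,0,0],"twist":[0,0,0]}]'
python3 iv.py
python3 - <<'E'
from h import *
im=r.camera('scene');H=cv2.cvtColor(im,cv2.COLOR_RGB2HSV).astype(int)
iv=((H[...,0]>20)&(H[...,0]<40)&(H[...,1]>25)&(H[...,2]>90)).astype(np.uint8)[150:235,205:295]
n,_,st,ce=cv2.connectedComponentsWithStats(iv)
for i in range(1,n):
    if st[i,4]>15: p=ce[i]+[205,150];print(p,st[i],cast('scene',[p],.07)*1000,cast('scene',[p],.017)*1000)
E
```

```text
time: 23.7
tool_pos: [0.5464, 0.0329, 0.0459]
ee_rot: [-180.0, 0.1, 87.8]
wrist_force: [0.0, -0.7, 0.1]
finger_gap: -0.0002
grip_force: 0.0
[0.54640932 0.03286524 0.04586155]
purple [489.1, 155.6, 35.0, 47.1, 30.5]
ivory [518.8, -36.6, 53.5, 39.7, 46.6]
[245.16129032 189.80645161] [33 37 15  6 31] [[502.41094732  51.08265754]] [[520.07004966  91.62704272]]
[258.67605634 194.14084507] [40 37 25 12 71] [[530.41455774  19.88497737]] [[549.7555383   58.55565062]]
[233.88888889 195.55555556] [26 43  8  6 18] [[464.63530175  45.57652216]] [[480.02562394  85.79021252]]
[241.0625 198.375 ] [33 44  7  9 16] [[478.79200139  27.45822614]] [[495.03256554  66.58374369]]
[226.         203.95238095] [18 49  7 12 21] [[432.62651473  27.43888594]] [[446.09441045  66.56324192]]
[262.91558442 207.17532468] [ 49  50  17  16 154] [[520.60232442 -27.13997129]] [[539.35398878   8.70641482]]
[273.55555556 211.33333333] [66 57  6  9 18] [[540.63378174 -52.6556812 ]] [[560.5885221  -18.34175166]]
[232.06896552 217.13793103] [24 62  7 12 29] [[429.7856913  -21.48889425]] [[443.08296906  14.69689179]]
[284.08333333 226.11111111] [75 71  9 11 36] [[ 543.42575659 -108.59385703]] [[563.5481811  -77.63953713]]
[264.47619048 226.14285714] [55 72  9 10 21] [[496.08546947 -86.05970638]] [[513.36466782 -53.75200038]]
[249.25806452 229.25806452] [38 76 13  7 31] [[455.13132058 -77.59492641]] [[469.95083998 -44.77883136]]
[271.35294118 231.23529412] [64 78  6  7 17] [[ 505.22676337 -108.53651888]] [[523.05498175 -77.5787553 ]]
```

```bash
M="python3 -m handwheel"
$M '[{"dp":[0,0,-0.2],"twist":[0,0,0]},{"dp":[0,0,-0.35],"twist":[0,0,0]},{"dp":[0.25,-0.1,-0.35],"twist":[0,0,0]},{"dp":[0.5,-0.25,-0.35],"twist":[0,0,0]},{"dp":[0.75,-0.45,-0.35],"twist":[0,0,0]},{"dp":[0.9,-0.61,-0.35],"twist":[0,0,0]}]'|grep tool
$M '[{"dp":[0.25,0,0],"twist":[0,0,0]},{"dp":[0.5,0,0],"twist":[0,0,0]},{"dp":[0.75,0,0],"twist":[0,0,0]},{"dp":[0.88,0,0],"twist":[0,0,0]},{"dp":[0.88,0,0.1],"twist":[0,0,0]},{"dp":[0.88,0,0.25],"twist":[0,0,0]},{"dp":[0.88,0,0.35],"twist":[0,0,0]},{"dp":[0.88,0,0.35],"twist":[0,0,0]},{"dp":[0.88,0,0.35],"twist":[0,0,0]}]'
python3 - <<'E'
from h import *
for n,roi in [('top',(200,170,310,240)),('scene',(205,140,290,230))]:
    t=r.camera(n);cv2.imwrite(f'pics/x_{n}.png',t[:,:,::-1]);m=masks(t);
    try:print(n,'purple',rect(n,blob(m['purple'].astype(np.uint8),roi),.08))
    except ValueError:print('none')
    if n=='top':
        g=t[180:236:4,252:308:4].astype(int);print('\n'.join(' '.join('%3d/%3d'%(q[0],q[2]) for q in row) for row in g))
E
```

```text
tool_pos: [0.4873, 0.1324, 0.081]
time: 25.05
tool_pos: [0.4914, 0.2146, 0.045]
ee_rot: [-179.9, 0.1, 87.9]
wrist_force: [-1.2, -0.9, -0.4]
finger_gap: 0.0002
grip_force: 0.0
top purple [491.3, 156.4, 30.6, 38.8, 33.5]
166/158 158/155 142/129 204/187 199/176 206/198 208/198 207/203 208/204 208/205 207/203 207/204 207/203 208/205
 43/ 42  45/ 43 181/185  87/ 76  98/ 92 180/176 189/190 202/202 203/189 205/187 201/176 206/196 206/194 207/203
 41/ 40  41/ 39 196/179  89/ 77  94/ 83  83/ 72  81/ 69  81/ 70  82/ 71  88/ 77 101/ 97 166/159 184/184 204/199
 41/ 40  44/ 43 178/165 202/182 208/189 208/204 208/190 200/186 148/135 138/127  92/ 80  83/ 71  82/ 70 201/207
 46/ 44  54/ 51 124/109 201/178 202/176 207/179 206/181 206/205 207/207 207/207 208/208 207/195 196/181 202/202
 42/ 43  93/ 86 111/ 98 207/186 207/182 202/154 165/129 208/174 206/207 208/209 206/209 208/209 181/167 190/190
 46/ 45 134/122 112/ 98 207/185 206/184 170/148 207/156 187/146 207/192 207/209 207/207 207/203 132/121 180/165
 45/ 43 197/181 117/102 208/187 209/187 208/183 202/179 207/184 208/184 207/206 207/211 207/193 115/106 173/164
 46/ 45 190/169 168/150 207/185 208/185 207/184 208/182 208/184 209/184 208/187 208/211 208/194 140/142 205/201
 49/ 48 177/159 204/186 207/187 209/185 208/185 208/185 205/182 208/184 208/187 207/211 207/194 180/175 204/200
 62/ 59 109/ 96 204/187 207/187 208/189 208/188 207/186 177/160 208/188 209/187 207/211 205/190 199/203 207/204
105/100 180/159 189/176 197/181 206/189 207/186 209/188 208/188 141/125 207/190 207/214 188/175 198/195 208/206
 93/ 81  71/ 61  79/ 70  98/ 88 178/166 190/174 203/185 195/173 183/163 202/183 207/186 163/141 189/184 206/204
200/174 193/168 182/159 179/156 128/112  88/ 76  92/ 79  75/ 66  84/ 75 103/ 93 180/185 199/199 191/181 205/204
scene purple [489.7, 154.6, 34.8, 44.6, 31.1]
```

The ivory part is in the box, at about (276,202) in the top picture. Now I push the purple part.

```bash
M="python3 -m handwheel"
for i in 1 2; do $M '[{"dp":[-0.1,0,0],"twist":[0,0,0]},{"dp":[-0.2,0,0],"twist":[0,0,0]},{"dp":[-0.3,0,0],"twist":[0,0,0]},{"dp":[-0.4,0,0],"twist":[0,0,0]},{"dp":[-0.5,0,0],"twist":[0,0,0]},{"dp":[-0.6,0,0],"twist":[0,0,0]},{"dp":[-0.7,0,0],"twist":[0,0,0]},{"dp":[-0.8,0,0],"twist":[0,0,0]},{"dp":[-0.9,0,0],"twist":[0,0,0]},{"dp":[-0.9,0,0],"twist":[0,0,0]}]'|grep -E 'tool|wrist_f'
python3 - <<'E'
from h import *
t=r.camera('scene');m=masks(t)
try:
    b=blob(m['purple'].astype(np.uint8),(205,140,290,230));print('purple',len(b),rect('scene',b,.08),rect('scene',b,.015))
except ValueError:print('none')
E
done
```

```text
tool_pos: [0.4885, 0.1233, 0.0458]
wrist_force: [-1.5, -0.3, -0.4]
purple 36 [483.4, 83.5, 33.1, 44.5, 28.0] [503.9, 136.2, 35.5, 47.8, 28.0]
tool_pos: [0.4853, 0.0334, 0.0458]
wrist_force: [-0.1, -0.2, -0.7]
purple 28 [456.1, 7.5, 28.1, 19.4, 65.7] [474.6, 54.5, 30.2, 20.9, 65.7]
```

```bash
M="python3 -m handwheel"
$M '[{"dp":[0,0,-0.2],"twist":[0,0,0]},{"dp":[0,0,-0.45],"twist":[0,0,0]},{"dp":[0,0,-0.7],"twist":[0,0,0]},{"dp":[-0.3,-0.01,-0.7],"twist":[0,0,0]},{"dp":[-0.6,-0.01,-0.7],"twist":[0,0,0]},{"dp":[-0.88,-0.01,-0.7],"twist":[0,0,0]}]'|grep tool
for i in 1 2 3; do $M '[{"dp":[-0.3,-0.01,0],"twist":[0,0,0]},{"dp":[-0.6,-0.01,0],"twist":[0,0,0]},{"dp":[-0.88,-0.01,0],"twist":[0,0,0]}]' 55|grep tool;done
$M '[{"dp":[0,0,0],"twist":[0,0,0]},{"dp":[0,0,0],"twist":[0,0,0]},{"dp":[0,0,0],"twist":[0,0,0]}]'
python3 - <<'E'
from h import *
for n,roi in [('top',(200,170,312,245)),('scene',(205,140,295,240))]:
    t=r.camera(n);cv2.imwrite(f'pics/y_{n}.png',t[:,:,::-1]);m=masks(t)
    try:
        b=blob(m['purple'].astype(np.uint8),roi);print(n,len(b),b.min(0),b.max(0),rect(n,b,.015),rect(n,b,.08))
    except ValueError:print(n,'none')
c=r.get_calibration('wrist');im=r.camera('wrist');H=cv2.cvtColor(im,cv2.COLOR_RGB2HSV).astype(int);h,s,v=[H[...,i] for i in range(3)]
b=blob(((h>100)&(h<120)&(s>150)&(v>30)).astype(np.uint8),(60,40,460,383));print('lid',rect('wrist',b,.022,c),r.sense()['tool_pos'])
# purple/ivory difference top before/after
E
```

```text
tool_pos: [0.4821, -0.0515, 0.1167]
tool_pos: [0.4774, -0.1404, 0.116]
tool_pos: [0.4735, -0.2284, 0.116]
tool_pos: [0.4696, -0.3163, 0.1159]
time: 28.42
tool_pos: [0.4696, -0.3141, 0.1155]
ee_rot: [-180.0, -0.1, 88.1]
wrist_force: [-0.1, 0.2, -0.1]
finger_gap: 0.055
grip_force: 0.0
top 16 [261 217] [264 223] [475.6, 44.9, 18.5, 9.1, 6.5] [464.8, 44.7, 17.5, 8.6, 6.5]
scene 27 [233 199] [240 208] [475.4, 56.2, 33.9, 20.9, 65.7] [456.8, 9.0, 31.6, 19.4, 65.7]
lid [467.8, -317.9, 134.2, 134.5, 87.9] [ 0.46998296 -0.31342288  0.11579596]
```

```bash
python3 - <<'E'
from tri import *
P={}
for n,roi in [('top',(200,170,312,245)),('scene',(205,140,295,240))]:
    t=cv2.imread(f'pics/y_{n}.png');H=cv2.cvtColor(t,cv2.COLOR_BGR2HSV).astype(int)
    m=((H[...,0]>118)&(H[...,0]<160)&(H[...,1]>70)&(H[...,2]>25)).astype(np.uint8)
    b=blob(m,roi);print(n,len(b),b.min(0),b.max(0),cv2.minAreaRect(b));P[n]=b.mean(0)
    ap=cv2.minAreaRect(b);print(np.round(cv2.boxPoints(ap)).tolist())
    print('floor',np.round(cast(n,cv2.boxPoints(ap),.01)*1000).tolist())
    x0,y0=b.min(0)-3;x1,y1=b.max(0)+4
    print('\n'.join(' '.join('%02x%02x%02x'%tuple(q[::-1]) for q in row) for row in t[y0:y1,x0:x1]))
print(tri(ray(r.get_calibration('top'),P['top']),ray(r.get_calibration('scene'),P['scene'])))
E
```

```text
top 16 [261 217] [264 223] ((262.5, 220.0), (6.0, 3.0), 90.0)
[[261.0, 217.0], [264.0, 217.0], [264.0, 223.0], [261.0, 223.0]]
floor [[485.0, 51.0], [486.0, 41.0], [468.0, 39.0], [467.0, 48.0]]
77716b 9d9b99 d2d2d7 d7d8dd d6d8dc d7d7db d6d4d1 d7d4c7 d8d4ca d8d6d5
79726c a29fa0 d2d2d9 d6d7dc cfcfd5 c5c1c3 c5beb7 cfc9bd d6cfc2 d8d2ca
7e7771 a8a5a5 d2d2da cfcfd7 b4b0b9 87778b 877587 aa9f9e c9bfb5 d7d0c9
807973 a8a6a4 cdcdd4 b5b4bb 786e81 5c3b6c 5c396c 78647b ada4a3 d4d0cc
817b74 a8a4a3 c0bfc7 8a8791 4a3857 522566 552e69 736177 ada8a8 d2d2d5
877f78 a9a4a3 b4b3b9 5d5765 3e214c 502565 552a67 67526d 979292 c9c8cc
948d84 afaba6 a7a3a8 4c4152 401a52 512465 552f67 655067 8b8684 bab8b9
9c988e bfbcaf 938a86 46344b 4c225d 542567 563265 665765 9a9694 cfd0ce
9e998f bbbaae 847b78 472f50 552769 562a6a 583a63 6a6062 9d988e d2cfc2
a19d93 aeaba2 61585c 442f4f 562e68 582f6b 5e4169 6d6562 9d988d d2cfbf
b6b3ae b3ada9 888587 7e7580 766379 705978 6d5773 7b736f a09b90 d3cfc1
d2d2d6 d1d2d5 cdced1 c8c5c7 b6aeb2 a9a1a8 948f94 9c9996 b1afa8 d3d1c5
bdbdc5 c0c0c5 c7c6ca cecdcf d3d2d6 d1d1d5 d1d1d6 d0d0d3 d3d2d3 d6d
[... 1102 characters left out ...]
 d6dbcd 6e6d68 1e0e25 1f0e29 1f0d2a 23152e 1d0829 312934 93918e d4d6c9 d2d3c8
615e58 8d8b82 d4d6c9 d7dacd afb1a6 3f3a3f 1b0a27 1f0a29 210b2b 1c0826 2e2433 8e8a86 cecec1 cccbbe
5c5b55 6e6c62 c3c3b6 d6d9cd d6dacc 6f6d69 201227 1e0c28 200c2c 1b0b26 342b37 948f88 c3c0b3 c0bdb1
555650 5d5951 8f8d83 d4d6cb d7dacd afb0a4 403c3f 180721 22132a 271a2d 4d474b b6b2a6 c4c1b4 bfbdb0
787a72 605f57 6a695f c1c3b6 d7dacd d5d7ca 72706a 372e38 504e4b 524e4c 69655f b2afa2 c4c2b5 bebbaf
8d9185 717168 5e5c55 8d8c81 d3d5c9 d5d7c9 afb0a5 69645f 716f65 737067 76746a 8a887e c5c3b7 c5c3b8
6a6960 8c8d81 7d7d7b 6c6a62 c1c2b5 d6d9cb d2d4c7 8c8a7f 757269 7a796f a4a498 96948a cdcdc1 cdcdc1
[0.47233752 0.04367143 0.03280321]
```

Purple is in the box, standing upright at about station (-40, 42) mm, centre z about 30 mm, which clears the plug. Next I grip the lid.

```bash
M="python3 -m handwheel"
$M '[{"dp":[-0.045,0,0.3],"twist":[0,0,0]},{"dp":[-0.045,0,0.6],"twist":[0,0,0]},{"dp":[-0.045,0,0.8],"twist":[0,0,0]},{"dp":[-0.045,0,0.95],"twist":[0,0,0]},{"dp":[-0.045,0,0.99],"twist":[0,0,0]},{"dp":[-0.045,0,0.99],"twist":[0,0,0]},{"dp":[-0.045,0,0.99],"twist":[0,0,0]}]'
$M '[{"dp":[0,0,0],"twist":[0,0,0]},{"dp":[0,0,0],"twist":[0,0,0]},{"dp":[0,0,0],"twist":[0,0,0]},{"dp":[0,0,0],"twist":[0,0,0]},{"dp":[0,0,0],"twist":[0,0,0]},{"dp":[0,0,0],"twist":[0,0,0]},{"dp":[0,0,0],"twist":[0,0,0]},{"dp":[0,0,0],"twist":[0,0,0]}]' 20 60
```

```text
time: 29.15
tool_pos: [0.4698, -0.3194, 0.0175]
ee_rot: [180.0, 0.0, 88.1]
wrist_force: [0.3, 0.3, 0.4]
finger_gap: 0.0547
grip_force: 0.0
time: 29.82
tool_pos: [0.4704, -0.3203, 0.0186]
ee_rot: [179.9, 0.1, 88.0]
wrist_force: [-0.8, 1.6, 5.1]
finger_gap: 0.0278
grip_force: 58.8
```

```bash
M="python3 -m handwheel"
$M '[{"dp":[0,0,-0.03],"twist":[0,0,0]},{"dp":[0,0,-0.1],"twist":[0,0,0]},{"dp":[0,0,-0.2],"twist":[0,0,0]},{"dp":[0,0,-0.35],"twist":[0,0,0]},{"dp":[0,0,-0.5],"twist":[0,0,0]},{"dp":[0,0,-0.65],"twist":[0,0,0]},{"dp":[0,0,-0.8],"twist":[0,0,0]},{"dp":[0,0,-0.93],"twist":[0,0,0]},{"dp":[0,0,-1],"twist":[0,0,0]},{"dp":[0,0,-1],"twist":[0,0,0]}]'
for i in 1 2 3 4; do $M '[{"dp":[0.15,0.015,0],"twist":[0,0,0]},{"dp":[0.35,0.034,0],"twist":[0,0,0]},{"dp":[0.55,0.053,0],"twist":[0,0,0]},{"dp":[0.7,0.068,0],"twist":[0,0,0]},{"dp":[0.8,0.077,0],"twist":[0,0,0]}]' | grep -E 'tool|gap'; done
$M '[{"dp":[0,0,0],"twist":[0,0,0]},{"dp":[0,0,0],"twist":[0,0,0]},{"dp":[0,0,0],"twist":[0,0,0]},{"dp":[0,0,0],"twist":[0,0,0]}]'
python3 - <<'E'
from h import *
z=r.sense()['tool_pos'][2]+.004   # lid cover top
for n,roi in [('top',(220,150,340,260)),('scene',(190,130,330,260)),('wrist',(60,40,460,383))]:
    t=r.camera(n);H=cv2.cvtColor(t,cv2.COLOR_RGB2HSV).astype(int);h,s,v=[H[...,i] for i in range(3)]
    b=blob(((h>100)&(h<120)&(s>150)&(v>30)).astype(np.uint8),roi);print(n,rect(n,b,z))
E
```

```text
time: 30.65
tool_pos: [0.4705, -0.3207, 0.1194]
ee_rot: [179.8, 0.1, 88.0]
wrist_force: [-0.1, 0.1, -2.0]
finger_gap: 0.0273
grip_force: 59.2
tool_pos: [0.4794, -0.2377, 0.1162]
finger_gap: 0.0276
tool_pos: [0.49, -0.1586, 0.1165]
finger_gap: 0.0279
tool_pos: [0.5006, -0.0793, 0.1167]
finger_gap: 0.0273
tool_pos: [0.5112, 0.0002, 0.1168]
finger_gap: 0.0273
time: 32.65
tool_pos: [0.5108, -0.0027, 0.1168]
ee_rot: [-180.0, 0.0, 87.9]
wrist_force: [-0.6, 0.4, -0.9]
finger_gap: 0.0275
grip_force: 59.2
top [512.0, 54.3, 132.8, 30.8, 1.2]
scene [508.1, -2.0, 138.6, 135.7, 86.9]
wrist [510.0, 11.8, 111.4, 133.6, 87.7]
```

```bash
M="python3 -m handwheel"
$M '[{"dp":[0.01,0.01,0.08],"twist":[0,0,0]},{"dp":[0.01,0.01,0.16],"twist":[0,0,0]},{"dp":[0.01,0.01,0.24],"twist":[0,0,0]},{"dp":[0.01,0.01,0.29],"twist":[0,0,0]},{"dp":[0.01,0.01,0.33],"twist":[0,0,0]},{"dp":[0.01,0.01,0.36],"twist":[0,0,0]},{"dp":[0.01,0.01,0.36],"twist":[0,0,0]},{"dp":[0.01,0.01,0.36],"twist":[0,0,0]}]'
```

```text
time: 33.47
tool_pos: [0.512, -0.0001, 0.0807]
ee_rot: [-180.0, 0.0, 88.0]
wrist_force: [0.1, 0.1, -1.0]
finger_gap: 0.0275
grip_force: 59.2
```

```bash
M="python3 -m handwheel"
$M '[{"dp":[0,0,0.02],"twist":[0,0,0]},{"dp":[0,0,0.04],"twist":[0,0,0]},{"dp":[0,0,0.055],"twist":[0,0,0]},{"dp":[0,0,0.065],"twist":[0,0,0]},{"dp":[0,0,0.065],"twist":[0,0,0]},{"dp":[0,0,0.065],"twist":[0,0,0]}]'
```

```text
time: 33.97
tool_pos: [0.512, -0.0, 0.0746]
ee_rot: [180.0, -0.0, 88.0]
wrist_force: [-0.9, 0.2, 1.6]
finger_gap: 0.0275
grip_force: 59.5
```

Contact is made at the expected seated height, so I release, retreat and check.

```bash
M="python3 -m handwheel"
$M '[{"dp":[0,0,0],"twist":[0,0,0]},{"dp":[0,0,0],"twist":[0,0,0]},{"dp":[0,0,0],"twist":[0,0,0]},{"dp":[0,0,0],"twist":[0,0,0]},{"dp":[0,0,0],"twist":[0,0,0]},{"dp":[0,0,0],"twist":[0,0,0]}]' 60
$M '[{"dp":[0,0,-0.1],"twist":[0,0,0]},{"dp":[0,0,-0.3],"twist":[0,0,0]},{"dp":[0,0,-0.6],"twist":[0,0,0]},{"dp":[0,0,-0.9],"twist":[0,0,0]},{"dp":[0,0,-1],"twist":[0,0,0]},{"dp":[0,0,-1],"twist":[0,0,0]},{"dp":[0,0,-1],"twist":[0,0,0]},{"dp":[0,0,-1],"twist":[0,0,0]}]'
python3 - <<'E'
from h import *
print(r.sense()['tool_pos'])
for n,roi in [('top',(220,150,340,260)),('scene',(190,130,330,260)),('wrist',(150,60,380,300))]:
    c=r.get_calibration(n);t=r.camera(n);H=cv2.cvtColor(t,cv2.COLOR_RGB2HSV).astype(int);h,s,v=[H[...,i] for i in range(3)]
    b=blob(((h>100)&(h<120)&(s>150)&(v>30)).astype(np.uint8),roi);print(n,rect(n,b,.078,c))
    q=cv2.approxPolyDP(cv2.convexHull(b),6,True).reshape(-1,2)
    if n=='wrist':
        p=cast(n,q,.078,c)*1000;print(np.round(p,1).tolist(),[round(float(np.linalg.norm(p[i]-p[i-1])),1) for i in range(len(p))])
E
```

```text
time: 34.47
tool_pos: [0.5121, -0.0001, 0.0744]
ee_rot: [180.0, -0.0, 88.0]
wrist_force: [0.9, 0.4, 0.5]
finger_gap: 0.0602
grip_force: 0.0
time: 35.13
tool_pos: [0.511, -0.0001, 0.1734]
ee_rot: [-179.9, 0.0, 88.0]
wrist_force: [-1.0, -1.4, -0.3]
finger_gap: 0.06
grip_force: 0.0
[ 5.11041125e-01 -8.69841529e-05  1.73448855e-01]
top [512.6, 54.1, 34.2, 133.6, 88.0]
scene [510.0, 1.5, 138.8, 134.6, 88.0]
wrist [510.6, 2.1, 133.9, 134.5, 88.0]
[[579.9, 65.9], [574.7, -58.1], [564.1, -66.6], [450.4, -62.8], [441.4, -53.7], [446.5, 70.6]] [133.4, 124.1, 13.5, 113.8, 12.8, 124.3]
```

The lid measures flat at rim height and within about 2 mm of its original position, so I hand the job in.

```bash
python3 -c "
from plant import r
print(r.job_done())"
```

```text
the job is handed in; nothing more can be done
None
```

The job is handed in, but no verdict came back: by my camera measurements both parts are in the box (purple standing on end) and the lid is back at rim height about 2 mm off centre, after one slipped first grasp on the knob and two sweep passes that went over the ivory part.

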